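# Check in a boxed socket lot

## Robot

A 6-joint arm with a two-finger parallel gripper is mounted at the origin on the work surface. World frame = base frame: x ahead of the robot, y to its left, z up, the work surface at z = 0. Lengths are in m, angles in rad, forces in N, time in s.
With the tool pointing down it reaches from about 0.25 to 0.775 m from the base axis. Payload 4 kg.
Tool frame: the origin (TCP) lies at the very end of the fingers, on their centre line; the grasp point (between the pads) lies 19 mm behind it; z points along the fingers, y is the direction in which the jaws open and shut (so a half turn about z gives the same grasp; the last joint's range is limited). The gripper opens to 85 mm and grips with 20 to 120 N. Pads are 22 mm wide; open, the fingers measure 114 mm over their backs; the gripper's body (76 mm by 85 mm) begins 54 mm behind the grasp point. The pads swing forward as they close: fully open they stand 13 mm farther back than shut.
Start: joints at [-1.31, 0.087, 1.371, -0, 1.684, -0.103], TCP at [0.196, -0.514, 0.231] pointing down, gripper open.
Joint ranges: [-3.1, 3.1], [-0.76, 2.03], [0.27, 2.55], [-1.08, 4.22], [0.17, 2.65], [-2.57, 2.57]. Speed limits (rad/s): [2.79, 2.79, 3.14, 3.14, 3.14, 3.14].

## Interface

Orientations are given as [roll, pitch, yaw] about the fixed x, y, z axes, in that order (R = Rz(yaw) Ry(pitch) Rx(roll)).
In Python, from rig import * gives the robot as it stands. Calls block until the motion is done:
- goto(position, orientation): joint-space move of the TCP to a pose.
- move_straight(position, orientation=None, v=0.15, f_stop=None): straight line of the TCP; orientation=None keeps the orientation; v is the mean speed in m/s. With f_stop (N) it stops when the force on the tool has changed by that much, and returns True; else False.
- move_j(angles): joint-space move.
- let_go() and close(f_grip=None): open the fingers fully, or close them until they stop; f_grip is the grip in N (None keeps the last).
- hold(seconds).
- inverse_kinematics(position, orientation): joint angles nearest the present ones, or None.
- capture(name): name is "scene" or "side" or "wrist"; returns a dict with "frame" (400x640x3 uint8, red, green, blue), "fx", "fy", "cx", "cy" (pixels), "extrinsics" (4x4, takes a point from camera to world coordinates). Camera axes: x right, y up, looking along -z (the intrinsics and any distortion apply to the point x, -y, -z); pixel columns grow to the right and rows downward; lengths in m; the calibration is good to about 2 mm. The wrist camera is an equidistant fisheye: a pixel r from the principal point sees the ray r / f radians off the axis. A picture is of the moment at which its call begins. There is no depth.
A pose or a line that the arm cannot do raises MotionError and nothing moves.
- hand_in(): hands the job in, once; it reports no verdict.
Trained networks look in a picture, given as the dict that the camera call returned (one of the last four; its "shot" number tells which), for a name from the list of things; names that differ only in an ending like _2 or _b are one class to them, and where a whole thing is asked for, a point or a joint stands for the part that bears it (a point fixed in the world has none). Each returns a list of dicts, best first, with "p" (0 to 1); they miss things now and then, are a little off and sometimes report something else, mostly with a low value. They report only what shows in the picture. A call takes as long as a camera call. They do not tell look-alikes from the thing itself.
- regions_of(picture, query): "region" (400x640 bool, what is visible of it) and "box" ([centre column, centre row, width, height] in pixels, round what is visible of it).
Readings, each from a call of its own:
- read_t(): time.
- read_joints(): joint angles.
- read_joint_velocities(): joint speeds.
- read_joint_torque(): joint torques, N m.
- read_position(): TCP position.
- read_tool_rot(): TCP orientation.
- read_force(): force on the tool from outside, world axes, zero at the start.
- read_wrist_torque(): the same for the moment, N m.
- read_finger_gap(): finger opening in m.
Only numpy, scipy, OpenCV 4.12 (cv2) and the standard library are available. Lean on these libraries where they do the work, as an engineer would, in place of code of your own. Each camera call takes 0.05 s, during which the arm holds its last target. There are 200 camera calls.

## Task

Slide the lid out of the wooden box and lay it flat on the bare table, then take out every socket and stand each one upright on the rubber mat with its paper label squarely facing the scanner. On the scanner, turn the inner dial so that its pointer lines up with the white rib, without disturbing the outer ring under it. When the sockets and the dial are right, press the read button on the scanner fully down and let go, then lay the lid flat over the empty box, lined up with it. Leave the other tools on the table where they are.

Things in the scene. Friction and masses are not known exactly. Their poses are not given: they have to be found in the camera images.
- box: Fixed plywood box, outside 124 (x) x 224 (y) x 74 mm tall, 10 mm walls, open rim flat; origin: centre of its underside. Long walls have grooves (60 to 68 mm up) under a lip; 104 mm opening between lips. The -y end wall is full height, the +y one ends 58 mm up, under the grooves: the lid leaves only by sliding to the box's +y.
- box_exit (a point): Middle of the box's +y end, 60 mm up, where the lid comes out; the table beyond it is free. The lid is clear of the grooves once its middle is 220 mm from the box's middle along y.
- box_in (a point): Centre of the box's inner floor, 6 mm up. Along y, cells at -75, -25, +25, +75 mm from here (x = 0), each 48 x 46 mm, bounded by strips whose tops are 18 mm above the table; a cell is empty or holds one socket standing on the floor.
- lid: Loose wooden lid, plate 113 (x) x 212 (y) x 6 mm, 160 g; origin: centre of its underside. At the start it is in the box's grooves (axes along the box's), shut or up to 25 mm open, 1.5 to 2 mm play. In the middle of its top stands a grip block 45 mm (x) x 14 mm (y), 34 mm high.
- lid_grip (a point): Point in the middle of the lid's grip block, 27 mm above the lid's underside (13 mm under the block's top).
- station: Fixed check-in station; origin: centre of the underside of its grey rubber mat, 90 (x) x 320 (y) x 3 mm thick. Its +x points from the mat to the scanner, a grey block parallel to the mat, x = 80 to 140 mm from the origin, 320 mm long, 58 mm tall, with a glass window along the face towards the mat.
- scan_face (a point): Centre of the scanner's window face (80 mm from the mat's middle line, 32 mm up).
- read_top (a point): Centre of the top of the round grey read button, 32 mm across, on the middle of the scanner's top; pressed straight down.
- dial (a joint): Inner dial on the scanner's top, 100 mm from the button towards the station's +y: an aluminium bar grip 10 mm wide, 32 mm long, 30 mm high (73 to 103 mm above the table), black line at its pointer end. Angle in rad: 0 = pointer at the white rib (towards the mat, station's -x), positive anticlockwise from above; range -1.6 to 1.6, stays where left.
- dial_grip (a point): On the dial's axis, 94 mm above the table, 9 mm under the top of the bar grip.
- ring (a joint): Outer ring, black, ribbed, 44 mm across, concentric under the dial, 58 to 70 mm above the table; turns freely of the dial, positive anticlockwise from above; must stay as it is.
- ring_mark (a point): Steel mark on the ring's top, 20 mm from its axis.
- read (a joint): Travel of the read button: 0 up, 0.006 m fully down; sprung, fully down takes about 5 N.
- socket1: Loose dark steel impact socket, plain cylinder 42 mm across and 50 mm tall, about 320 g, stands upright; origin: centre of its underside, z up. A white paper label is stuck on one side, on the +x axis of the socket, with its end folded over the top rim as a small white tab. May be absent.
- socket2: Loose dark steel impact socket, plain cylinder 42 mm across and 50 mm tall, about 320 g, stands upright; origin: centre of its underside, z up. A white paper label is stuck on one side, on the +x axis of the socket, with its end folded over the top rim as a small white tab. May be absent.
- socket3: Loose dark steel impact socket, plain cylinder 42 mm across and 50 mm tall, about 320 g, stands upright; origin: centre of its underside, z up. A white paper label is stuck on one side, on the +x axis of the socket, with its end folded over the top rim as a small white tab. May be absent.
- socket4: Loose dark steel impact socket, plain cylinder 42 mm across and 50 mm tall, about 320 g, stands upright; origin: centre of its underside, z up. A white paper label is stuck on one side, on the +x axis of the socket, with its end folded over the top rim as a small white tab. May be absent.
- wrench: Bystander: combination wrench, 170 mm long, lying; to be left alone.
- screwdriver: Bystander: screwdriver, 150 mm long, lying; to be left alone.
- tape: Bystander: tape measure, 62 x 32 x 58 mm tall; to be left alone.
- jar: Bystander: clear screw jar, 60 mm across, 85 mm tall; to be left alone.
- square: Bystander: try square, 190 mm steel blade and wooden stock, lying; to be left alone.
- hammer: Bystander: hammer, 260 mm long, lying; to be left alone.
Things that resemble listed ones, but are neither listed nor needed, are in the scene too. What is shaped like the lid but turquoise is not meant.

How it is judged:
On the way, in this order (a step that is already met when the one before it is completed fails the run):
1. the lid is out of the box and lies flat on the table, released (height (world z) of lid below 0.008 m and angle between lid's own z axis and vertical below 0.06 rad and contact force between the fingers and lid below 0.1 N and linear speed of lid below 0.02 m/s), for 0.2 s.
2. every socket stands upright on the mat, released, its label facing the scanner, and the dial points at the rib (x of socket1 in the frame of station between -0.042 and 0.042 m and y of socket1 in the frame of station between -0.157 and 0.157 m and z of each of socket1, socket2, socket3, socket4 in the frame of station below 0.008 m and angle between each of socket1, socket2, socket3, socket4's own z axis and vertical below 0.12 rad and angle between the x axis of each of socket1, socket2, socket3, socket4 and the x axis of station, either way round below 0.35 rad and x of scan_face in the frame of socket1 above 0 m and contact force between the fingers and socket1 below 0.1 N and linear speed of each of socket1, socket2, socket3, socket4 below 0.02 m/s and x of socket2 in the frame of station between -0.042 and 0.042 m and y of socket2 in the frame of station between -0.157 and 0.157 m and x of scan_face in the frame of socket2 above 0 m and contact force between the fingers and socket2 below 0.1 N and x of socket3 in the frame of station between -0.042 and 0.042 m and y of socket3 in the frame of station between -0.157 and 0.157 m and x of scan_face in the frame of socket3 above 0 m and contact force between the fingers and socket3 below 0.1 N and x of socket4 in the frame of station between -0.042 and 0.042 m and y of socket4 in the frame of station between -0.157 and 0.157 m and x of scan_face in the frame of socket4 above 0 m and contact force between the fingers and socket4 below 0.1 N and value of joint dial between -0.13 and 0.13 rad), for 0.2 s.
3. the read button is pressed down (value of joint read above 0.0045 m).
4. the lid lies flat over the box again, released (x of lid in the frame of box between -0.02 and 0.02 m and y of lid in the frame of box between -0.03 and 0.03 m and z of lid in the frame of box between 0.056 and 0.082 m and angle between the y axis of lid and the y axis of box, either way round below 0.15 rad and angle between lid's own z axis and vertical below 0.06 rad and contact force between the fingers and lid below 0.1 N and linear speed of lid below 0.02 m/s), for 0.2 s.
At the end, for the whole second after the job is handed in: Lid flat over the box (within 20 mm across, 30 along, 0.15 rad); every socket upright on the mat, label within 0.35 rad of square towards the scanner; dial within 0.13 rad of the rib; all released, at rest; button up, having been pressed 4.5 mm (all of step 2 and all of step 4 and value of joint read below 0.002 m); the robot touches nothing.
It fails at once if one of the other tools on the table is moved more than 30 mm (distance of any of wrench, screwdriver, tape, jar, square, hammer from where it was at the start of the episode above 0.03 m).
It fails at once if the outer ring under the dial is turned by more than about 0.2 rad (distance of ring_mark from where it was at the start of the episode above 0.004 m).
Of socket1, socket2, socket3, socket4 only 3 to 4 are there at a start; the rules pass over those that are not, and their reading is None.
At some moment in a run one of socket1, socket2, socket3, socket4 may be knocked a few centimetres aside while the robot is not near it.
It also fails if it takes over 200 s, if anything falls off the work surface, if the arm or the gripper's body presses on something with over 40 N, if the wrist force passes 120 N, or if a joint passes its speed limit or range.

## Working session

There is one attempt and no reset: what is moved stays moved. The work goes in short steps, each a Python script; the robot and the scene stay as the last script left them, time stands still between calls to the robot, and variables do not carry over. Pictures are saved under pics/ and viewed, about 12 in all and at most 16, crops included, and the job is handed in when it is done.

```bash
ls; mkdir -p pics; cat > h.py <<'E'
from rig import *
import numpy as np, cv2
def save(c,n): cv2.imwrite('pics/'+n+'.png',cv2.cvtColor(c['frame'],cv2.COLOR_RGB2BGR))
def ray(c,u,v):
    x=(u-c['cx'])/c['fx'];y=(v-c['cy'])/c['fy']
    E=np.array(c['extrinsics']);return E[:3,3],E[:3,:3]@np.array([x,-y,-1.])
def fray(c,u,v):
    x=(u-c['cx'])/c['fx'];y=(v-c['cy'])/c['fy'];r=np.hypot(x,y)+1e-12
    d=np.array([x/r*np.sin(r),-y/r*np.sin(r),-np.cos(r)])
    E=np.array(c['extrinsics']);return E[:3,3],E[:3,:3]@d
def onz(o_d,z):
    o,d=o_d;return o+d*(z-o[2])/d[2]
def proj(c,P):
    E=np.array(c['extrinsics']);p=E[:3,:3].T@(np.array(P)-E[:3,3]);x,y,z=p[0],-p[1],-p[2]
    return np.array([c['cx']+c['fx']*x/z,c['cy']+c['fy']*y/z])
def fproj(c,P):
    E=np.array(c['extrinsics']);p=E[:3,:3].T@(np.array(P)-E[:3,3]);x,y,z=p[0],-p[1],-p[2]
    h=np.hypot(x,y)+1e-12;t=np.arctan2(h,z)
    return np.array([c['cx']+c['fx']*t*x/h,c['cy']+c['fy']*t*y/h])
E
python3 - <<'E'
from h import *
for n in ['scene','side','wrist']:
    c=capture(n);save(c,n+'0');print(n,c['fx'],c['fy'],c['cx'],c['cy'],np.round(c['extrinsics'],3).tolist())
    for q in ['box','lid','station','dial','read_top','ring']:
        print(q,[(round(r['p'],2),np.round(r['box']).tolist()) for r in regions_of(c,q)[:3]])
print(read_tool_rot(),read_t())
E
```

```text
pics
scene 407.1476943160263 407.1476943160263 313.88580301816137 205.28882857463967 [[0.287, -0.555, 0.781, 1.47], [0.958, 0.167, -0.234, -0.317], [-0.0, 0.815, 0.58, 0.768], [0.0, 0.0, 0.0, 1.0]]
box [(0.95, [365.0, 209.0, 85.0, 60.0])]
lid [(0.66, [367.0, 201.0, 72.0, 29.0])]
station [(0.63, [244.0, 245.0, 127.0, 65.0])]
dial [(0.64, [281.0, 227.0, 12.0, 13.0]), (0.61, [366.0, 210.0, 84.0, 56.0])]
read_top [(0.44, [244.0, 240.0, 13.0, 12.0])]
ring [(0.58, [281.0, 231.0, 15.0, 11.0]), (0.56, [243.0, 247.0, 129.0, 62.0])]
side 394.51358929000804 394.51358929000804 322.40456399572935 190.3512661885549 [[0.979, 0.114, -0.17, 0.265], [-0.204, 0.621, -0.757, -1.059], [0.019, 0.775, 0.631, 0.919], [0.0, 0.0, 0.0, 1.0]]
box [(0.74, [329.0, 172.0, 47.0, 49.0])]
lid [(0.84, [328.0, 163.0, 39.0, 30.0]), (0.77, [268.0, 186.0, 44.0, 40.0])]
station [(0.67, [364.0, 248.0, 95.0, 98.0])]
dial [(0.59, [367.0, 207.0, 6.0, 12.0])]
read_top [(0.41, [381.0, 229.0, 12.0, 9.0])]
ring [(0.64, [367.0, 208.0, 14.0, 7.0]), (0.23, [330.0, 304.0, 43.0, 54.0]), (0.22, [367.0, 205.0, 8.0, 11.0])]
wrist 309.70691628693146 309.70691628693146 319.4304258387909 196.292245197533 [[0.356, 0.892, 0.279, 0.268], [-0.935, 0.34, 0.105, -0.487], [-0.001, -0.298, 0.955, 0.375], [0.0, 0.0, 0.0, 1.0]]
box []
lid [(0.73, [22.0, 22.0, 45.0, 45.0])]
station []
dial []
read_top []
ring []
[3.14155048e+00 3.96693553e-06 3.63803447e-01] 1.05
```

```bash
python3 - <<'E'
import cv2
a=cv2.imread('pics/scene0.png')[120:320,130:450];cv2.imwrite('pics/sc1.png',cv2.resize(a,None,fx=2.5,fy=2.5,interpolation=cv2.INTER_CUBIC))
a=cv2.imread('pics/side0.png')[110:330,200:500];cv2.imwrite('pics/si1.png',cv2.resize(a,None,fx=2.6,fy=2.6,interpolation=cv2.INTER_CUBIC))
E
```

```text
(no output)
```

View pics/sc1.png

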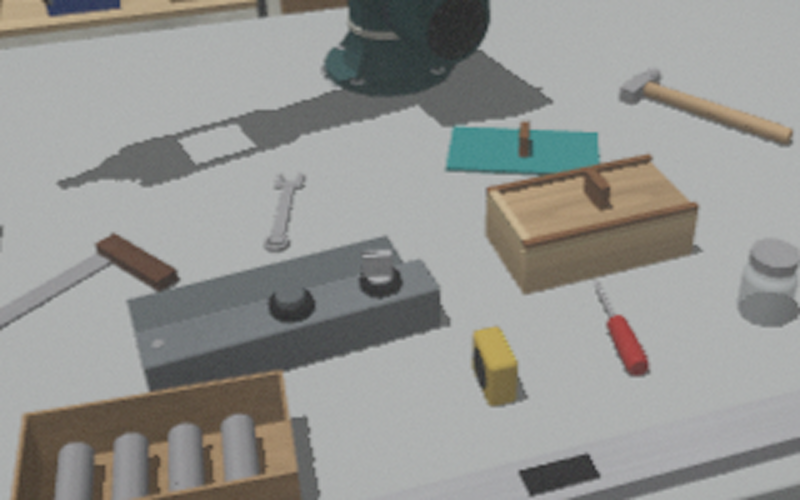

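View pics/si1.png

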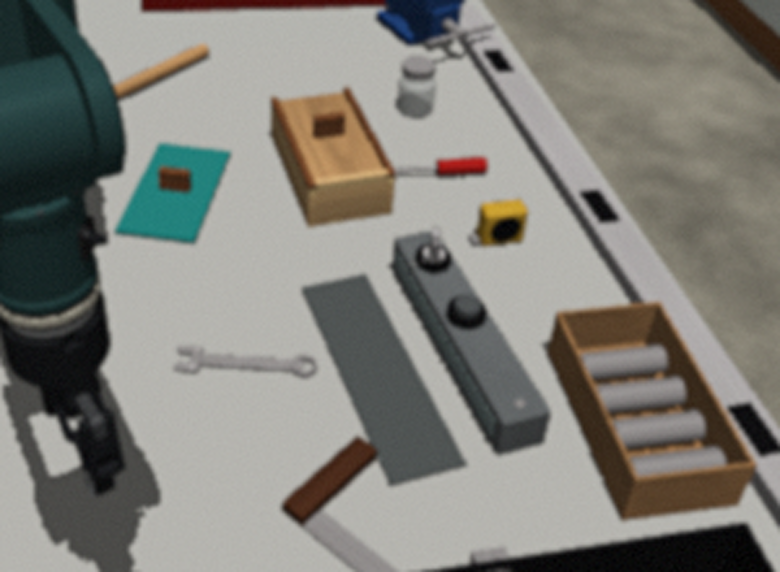

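The scene shows the box at the centre right, with its low end (lid edge visible) facing the scanner. The station (mat on the robot side, dial at the box end) is in front. A turquoise fake lid and a tray of look-alike cylinders are also present. I'll fit planar poses from the corners.

```bash
cat > fit.py <<'E'
from h import *
from scipy.optimize import least_squares
def w(p,q): 
    c,s=np.cos(p[2]),np.sin(p[2]);return np.array([p[0]+c*q[0]-s*q[1],p[1]+s*q[0]+c*q[1],q[2]])
E
python3 - <<'E'
from fit import *
C={'s':capture('scene'),'d':capture('side')}
U={'s':lambda x,y:(130+x/2.5,120+y/2.5),'d':lambda x,y:(200+x/2.6,110+y/2.6)}
def fit(obs,p0):
    f=lambda p:np.concatenate([proj(C[k],w(p,q))-U[k](*xy) for k,xy,q in obs])
    r=least_squares(f,p0,loss='soft_l1');print(np.round(r.x,4),np.round(r.fun.reshape(-1,2),1).tolist());return r.x
m=.045;M=.16
st=fit([('d',(303,289),(-m,M,.003)),('d',(365,275),(m,M,.003)),('d',(466,465),(m,-M,.003)),('d',(390,484),(-m,-M,.003)),
 ('d',(500,440),(.08,-M,.058)),('d',(548,412),(.14,-M,.058)),('s',(148,362),(.14,-M,.058)),('s',(130,300),(.08,-M,.058)) ,('s',(438,290),(.14,M,.058)),('s',(150,385),(.14,-M,.0))],[.45,-.25,.2])
a,b=.062,.112
bx=fit([('d',(305,193),(a,b,.074)),('d',(392,180),(-a,b,.074)),('d',(348,90),(-a,-b,.074)),('d',(272,102),(a,-b,.074)),
 ('s',(487,188),(a,b,.074)),('s',(650,158),(a,-b,.074)),('s',(695,205),(-a,-b,.074)),('s',(525,238),(-a,b,.074)),('s',(530,290),(-a,b,0)),('s',(693,250),(-a,-b,0))],[.5,.2,3.2])
for n,q in [('exit',(0,.112,.06)),('lid out',(0,.22,.06))]: print(n,w(bx,q))
for n,q in [('read',(.11,0,.06)),('dial',(.11,.1,.094))]: print(n,w(st,q))
for n in 'wrench screwdriver tape jar square hammer'.split():
    for k in C:
        r=regions_of(C[k],n)
        if r:
            ys,xs=np.nonzero(r[0]['region']);P=np.array([onz(ray(C[k],x,y),.01)[:2] for x,y in zip(xs,ys)]);print(n,k,round(r[0]['p'],2),P.min(0).round(3),P.max(0).round(3))
E
```

```text
[ 0.5171 -0.2655  0.0985] [[-1.3, -1.2], [0.1, -0.9], [-1.1, 0.0], [-1.7, 0.4], [-0.3, -5.7], [0.8, 0.2], [-3.7, 1.3], [0.2, 11.2], [0.2, -1.1], [-0.4, 8.6]]
[0.5434 0.126  3.189 ] [[-0.0, -3.7], [0.3, -3.5], [0.1, -1.9], [-1.1, -2.8], [-0.4, -1.3], [-0.3, -2.2], [1.5, -0.2], [-0.2, 1.7], [-3.1, 1.1], [-1.0, 1.5]]
exit [0.54869106 0.01413168 0.06      ]
lid out [ 0.55381031 -0.09374693  0.06      ]
read [ 0.62651922 -0.25473099  0.06      ]
dial [ 0.61668822 -0.15521541  0.094     ]
wrench s 0.66 [ 0.298 -0.26 ] [ 0.455 -0.194]
wrench d 0.8 [ 0.293 -0.267] [ 0.444 -0.195]
screwdriver s 0.7 [0.628 0.074] [0.783 0.107]
screwdriver d 0.56 [0.676 0.073] [0.773 0.115]
tape s 0.82 [ 0.667 -0.082] [ 0.783 -0.033]
tape d 0.67 [ 0.701 -0.083] [0.797 0.007]
jar s 0.94 [0.61  0.234] [0.754 0.359]
jar d 0.67 [0.685 0.222] [0.787 0.409]
square s 0.82 [ 0.368 -0.6  ] [ 0.526 -0.37 ]
square d 0.66 [ 0.378 -0.536] [ 0.484 -0.369]
hammer s 0.65 [0.155 0.308] [0.415 0.505]
hammer d 0.81 [0.25  0.376] [0.408 0.506]
```

```bash
python3 - <<'E'
from h import *
import math
goto([.50,-.22,.30],[math.pi,0,.0985]);c=capture('wrist');save(c,'wst');
for q in ['ring_mark','dial','read_top','station']: print(q,[(round(r['p'],2),np.round(r['box']).tolist()) for r in regions_of(c,q)[:3]])
print(np.round(c['extrinsics'],4).tolist())
goto([.52,.10,.30],[math.pi,0,.047]);c=capture('wrist');save(c,'wbx')
for q in ['lid_grip','box','lid']: print(q,[(round(r['p'],2),np.round(r['box']).tolist()) for r in regions_of(c,q)[:3]])
print(np.round(c['extrinsics'],4).tolist())
E
```

```text
ring_mark [(0.86, [274.0, 64.0, 44.0, 37.0])]
dial [(0.74, [271.0, 64.0, 31.0, 25.0])]
read_top [(0.58, [358.0, 63.0, 31.0, 26.0])]
station [(0.83, [350.0, 106.0, 244.0, 135.0]), (0.32, [272.0, 64.0, 35.0, 23.0])]
[[0.0972, 0.9497, 0.2978, 0.577], [-0.9953, 0.0932, 0.0276, -0.2137], [-0.0015, -0.2991, 0.9542, 0.443], [0.0, 0.0, 0.0, 1.0]]
lid_grip [(0.89, [297.0, 145.0, 176.0, 90.0]), (0.64, [303.0, 271.0, 141.0, 92.0])]
box [(0.79, [298.0, 144.0, 188.0, 103.0]), (0.53, [561.0, 111.0, 18.0, 20.0])]
lid [(0.91, [296.0, 142.0, 172.0, 85.0]), (0.9, [305.0, 271.0, 139.0, 96.0]), (0.44, [562.0, 110.0, 17.0, 23.0])]
[[0.0458, 0.9534, 0.2982, 0.5977], [-0.999, 0.044, 0.0127, 0.1023], [-0.001, -0.2985, 0.9544, 0.4434], [0.0, 0.0, 0.0, 1.0]]
```

View pics/wst.png

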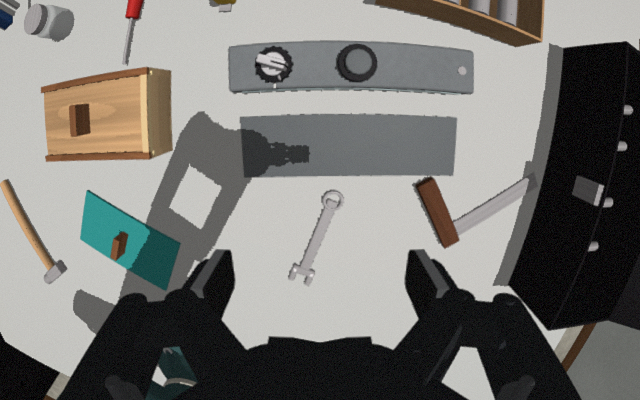

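View pics/wbx.png

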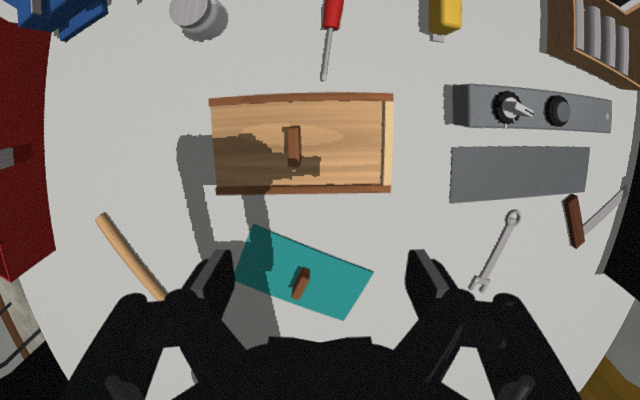

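Wrist view 1 shows the station with the pointer end of the dial bar unclear, at (272,65). View 2 shows the box rim (208–393, 94–194), with the grip block at about (293,146). I'll refit with these corners and zoom in on the dial and block.

```bash
python3 - <<'E'
from fit import *
f=309.70691628693146
b=dict(fx=f,fy=f,cx=319.4304258387909,cy=196.292245197533)
A=dict(b,extrinsics=[[0.0972, 0.9497, 0.2978, 0.577], [-0.9953, 0.0932, 0.0276, -0.2137], [-0.0015, -0.2991, 0.9542, 0.443],[0,0,0,1]])
B=dict(b,extrinsics=[[0.0458, 0.9534, 0.2982, 0.5977], [-0.999, 0.044, 0.0127, 0.1023], [-0.001, -0.2985, 0.9544, 0.4434],[0,0,0,1]])
def fit(obs,p0):
    g=lambda p:np.concatenate([fproj(k,w(p,q))-xy for k,xy,q in obs])
    r=least_squares(g,p0,loss='soft_l1');print(np.round(r.x,4),np.round(r.fun.reshape(-1,2),1).tolist());return r.x
m=.045;M=.16
st=fit([(A,(240,117),(m,M,.003)),(A,(457,118),(m,-M,.003)),(A,(453,175),(-m,-M,.003)),(A,(244,177),(-m,M,.003)),(B,(451,148),(m,M,.003)),(B,(590,148),(m,-M,.003)),(B,(450,203),(-m,M,.003)),(A,(229,46),(.14,M,.058)),(A,(473,52),(.14,-M,.058))],[.517,-.265,.1])
a,c=.062,.112
bx=fit([(B,(208,99),(-a,-c,.074)),(B,(393,94),(-a,c,.074)),(B,(391,192),(a,c,.074)),(B,(213,194),(a,-c,.074)),(A,(43,88),(-a,-c,.074)),(A,(150,69),(-a,c,.074)),(A,(150,159),(a,c,.074)),(A,(47,160),(a,-c,.074))],[.543,.126,3.189])
print('dial',w(st,(.11,.1,.094)),'px',fproj(A,w(st,(.11,.1,.103))))
for n,(u,v) in dict(turqR=(373,271),turqB=(343,320),turqT=(254,225),wr=(515,212),wrB=(480,288),ham=(100,215),red=(53,250),sqr=(568,197),scr=(323,80)).items(): print(n,onz(fray(B,u,v),.005)[:2].round(3))
i=cv2.imread('pics/wbx.png')[85:205,200:400];j=cv2.imread('pics/wst.png')[35:100,225:305]
i=cv2.resize(i,None,fx=4,fy=4,interpolation=cv2.INTER_CUBIC)
for y,col in [(0,(0,0,255)),(.025,(255,0,0))]:
  for q in [(.0225,-.007),(.0225,.007),(-.0225,.007),(-.0225,-.007)]:
    p=(fproj(B,w(bx,(q[0],q[1]+y,.101)))-(200,85))*4+2; cv2.circle(i,tuple(int(t) for t in p),3,col,1)
cv2.imwrite('pics/blk.png',i);cv2.imwrite('pics/dial.png',cv2.resize(j,None,fx=8,fy=8,interpolation=cv2.INTER_CUBIC))
E
```

```text
[ 0.5201 -0.2657  0.1094] [[0.3, 0.0], [-0.2, 0.1], [-0.2, 1.0], [-0.0, 0.5], [1.2, -0.7], [-0.2, -0.4], [-0.4, 0.3], [-1.4, -0.1], [1.6, -0.7]]
[0.5463 0.1231 3.1997] [[0.7, -0.8], [0.6, -0.5], [-0.5, 0.9], [3.1, 1.0], [-1.9, -1.2], [-2.8, -1.9], [-0.3, 0.7], [-0.9, 1.4]]
dial [ 0.61855076 -0.15425048  0.094     ] px [268.95503827  60.73158028]
turqR [0.335 0.002]
turqB [0.228 0.043]
turqT [0.409 0.196]
wr [ 0.448 -0.247]
wrB [ 0.294 -0.214]
ham [0.406 0.498]
red [0.31  0.677]
sqr [ 0.481 -0.378]
scr [0.63  0.099]
```

View pics/blk.png

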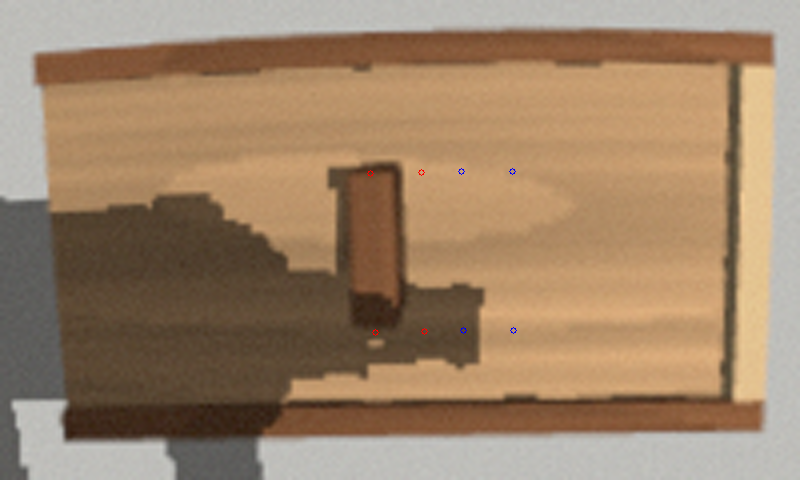

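View pics/dial.png

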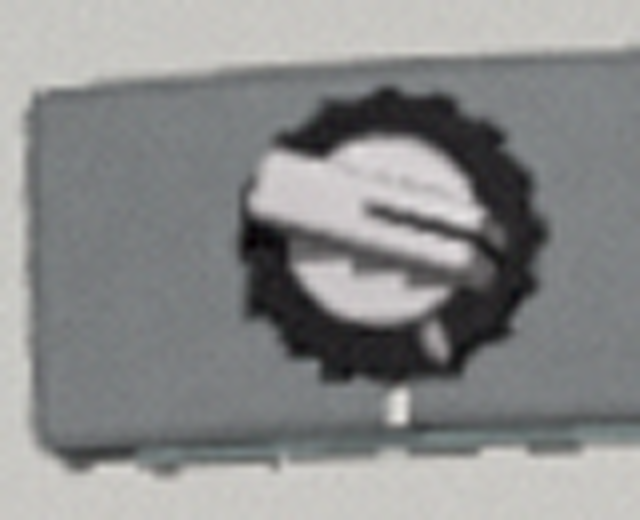

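The strip at the right end is the full-height wall, and the block sits about 6 mm to the left of centre. So the box's +y points to world +y (yaw about 0.057), which is also where the free table is. The dial pointer sits at roughly +1.2 rad. Next I'll slide the lid out.

```bash
cat >> fit.py <<'E'
import math
BX=np.array([.5455,.1240,.055]); ST=np.array([.5195,-.2657,.108])
dn=lambda y:[math.pi,0,y]
E
python3 - <<'E'
from fit import *
o=dn(BX[2]); g=w(BX,(0,.006,.074))
goto(g+[0,0,.06],o); move_straight(g,f_stop=15,v=.08); print(read_position())
close(40); print('gap',read_finger_gap(),read_force())
z=read_position()[2]
P=w(BX,(0,.08,z)); print(move_straight(P,v=.06,f_stop=25),read_position(),read_force(),read_finger_gap())
c=capture('wrist');save(c,'sl')
E
```

```text
[0.54559478 0.13004898 0.07441703]
gap 0.013289113989862721 [ 1.00373026 -0.30519061  0.95703806]
False [0.54104669 0.20425938 0.07425162] [-0.13866877  1.48494556  1.84396184] 0.012963543407784169
```

View pics/sl.png

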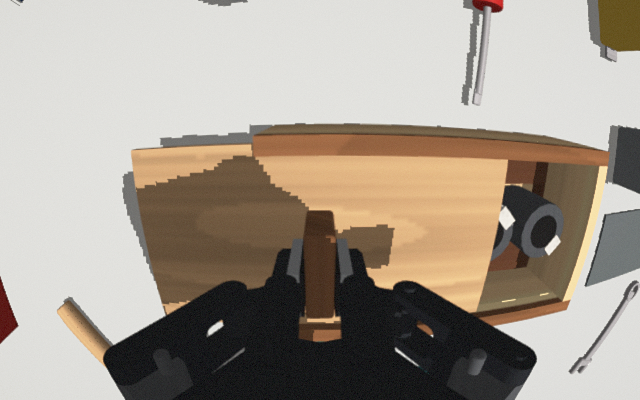

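The lid slides freely, and two or more sockets show. I'll carry on and lay it down.

```bash
python3 - <<'E'
from fit import *
o=dn(BX[2]); z=read_position()[2]
print(move_straight(w(BX,(0,.245,z)),v=.08,f_stop=25),read_position(),read_force())
P=np.array([.525,.395,0])
print(move_straight(P+[0,0,z+.01],v=.1));move_straight(P+[0,0,.03],v=.1)
print(move_straight(P+[0,0,.010],v=.03,f_stop=6),read_position(),read_finger_gap())
let_go(); move_straight(P+[0,0,.12],v=.15)
p=w(BX,(-.06,.0,.30)); goto(p,o)
c=capture('wrist');save(c,'in')
for q in ['socket1','lid']: print(q,[(round(r['p'],2),np.round(r['box']).tolist()) for r in regions_of(c,q)[:5]])
print(np.round(c['extrinsics'],5).tolist(),read_t())
for i,y in enumerate([-.075,-.025,.025,.075]): print(fproj(c,w(BX,(0,y,.056))).round(1))
np.save('cin',c,allow_pickle=True)
im=cv2.cvtColor(c['frame'],cv2.COLOR_RGB2BGR)
cv2.imwrite('pics/in2.png',im)
u=fproj(c,w(BX,(0,0,.056))).astype(int);print(u)
k=im[max(0,u[1]-65):u[1]+65,max(0,u[0]-100):u[0]+100];cv2.imwrite('pics/inz.png',cv2.resize(k,None,fx=4,fy=4,interpolation=cv2.INTER_CUBIC))
E
```

```text
False [0.53216021 0.36828178 0.07430446] [-0.23089525  0.3602567  -2.06354347]
False
True [0.52504606 0.39504779 0.01413555] 0.01350086288174444
socket1 [(0.79, [376.0, 117.0, 36.0, 29.0]), (0.7, [342.0, 115.0, 33.0, 35.0]), (0.58, [264.0, 116.0, 31.0, 33.0])]
lid [(0.64, [315.0, 253.0, 143.0, 103.0]), (0.62, [154.0, 121.0, 120.0, 81.0]), (0.21, [319.0, 113.0, 192.0, 98.0])]
[[0.05582, 0.9522, 0.30034, 0.56332], [-0.99844, 0.05382, 0.01493, 0.1252], [-0.00194, -0.30071, 0.95371, 0.44181], [0.0, 0.0, 0.0, 1.0]] 15.5417
[380.3 117.1]
[340.5 116.2]
[300.  116.1]
[260.1 116.9]
[320 116]
```

View pics/inz.png

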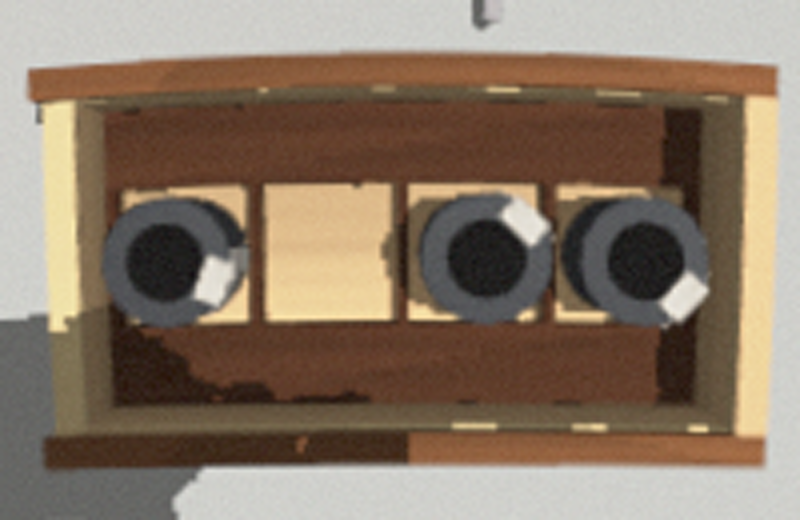

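Three sockets sit in cells +75, −25 and −75, tabs at crop (215,280), (523,220) and (685,298). The open fingers (114 mm over the backs) are wider than the 104 mm opening, so I'll check the real fingertip profile against the image.

```bash
python3 - <<'E'
from fit import *
c=np.load('cin.npy',allow_pickle=True).item()
E=np.array(c['extrinsics'])
T=w(BX,(-.06,0,.30));o=BX[2]
X=np.array([np.cos(o),np.sin(o),0]);Y=np.array([np.sin(o),-np.cos(o),0]);Z=np.array([0,0,-1.])
im=cv2.cvtColor(c['frame'],cv2.COLOR_RGB2BGR)[200:400,60:600]
im=cv2.convertScaleAbs(cv2.resize(im,None,fx=1.48,fy=2.2*1.0,interpolation=cv2.INTER_CUBIC),alpha=2.2,beta=25)
for z,col in [(-.013,(0,0,255)),(-.038,(0,255,0)),(-.06,(255,128,0))]:
  for s in (1,-1):
    q=[]
    for y in (.0425,.057):
      for x in (-.011,.011):
        p=fproj(c,T+X*x+Y*y*s+Z*z);q.append(((p[0]-60)*1.48,(p[1]-200)*2.2))
    q=np.array(q)[[0,1,3,2]].astype(int);cv2.polylines(im,[q],True,col,1)
cv2.imwrite('pics/fing.png',im)
S={}
for n,a,b in [('P75',(165,262),(215,280)),('M25',(487,258),(523,220)),('M75',(645,262),(685,298))]:
    P,Q=[onz(fray(c,220+x/4,51+y/4),.056) for x,y in (a,b)]
    th=np.arctan2(*(Q-P)[1::-1]);r=np.array([np.cos(BX[2])*(P-w(BX,(0,0,0)))[0]+np.sin(BX[2])*(P-w(BX,(0,0,0)))[1],-np.sin(BX[2])*(P-w(BX,(0,0,0)))[0]+np.cos(BX[2])*(P-w(BX,(0,0,0)))[1]])
    print(n,P.round(4),'yaw',round(th,3),'tabr',np.hypot(*(Q-P)[:2]).round(4),'boxfr',r.round(4))
E
```

```text
P75 [0.542  0.1975 0.056 ] yaw -1.886 tabr 0.0169 boxfr [0.0005 0.0736]
M25 [0.5478 0.0975 0.056 ] yaw -0.685 tabr 0.0163 boxfr [ 0.0009 -0.0266]
M75 [0.5505 0.0479 0.056 ] yaw -2.206 tabr 0.0172 boxfr [ 0.0008 -0.0762]
```

View pics/fing.png

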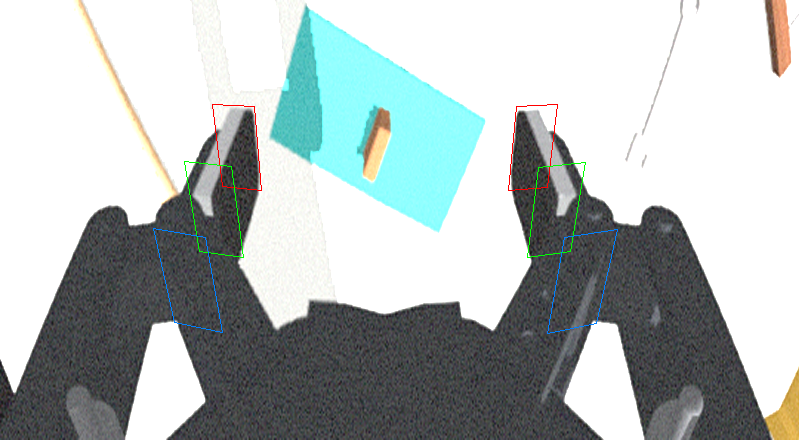

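The tips are narrower (r≈50) and only the knuckle is 57, so I'll try jaws along x, centred. I'll lower with a gentle force stop to see how deep they go, and grip the socket tops.

```bash
python3 - <<'E'
from fit import *
psi=BX[2]+math.pi/2
S=np.array([.5478,.0975,0])
for q,ps in [((.09,),psi),]:
    print(inverse_kinematics(S+[0,0,.12],dn(psi)))
goto(S+[0,0,.12],dn(psi)); move_straight(S+[0,0,.075],v=.1)
print(move_straight(S+[0,0,.036],v=.03,f_stop=5),read_position(),read_force(),read_wrist_torque(),read_t())
E
```

```text
[ 7.42401983e-02  1.49335555e-01  1.52497019e+00 -4.44089210e-16
  1.46728690e+00  1.92401983e-02]
True [0.54778637 0.09750397 0.05433618] [-0.37192671 -1.13829448  5.41369017] [-0.02216892  0.10050316 -0.0063628 ] 18.35
```

```bash
python3 - <<'E'
from fit import *
psi=BX[2]+math.pi/2
S=np.array([.5478,.0975,0])
n=np.array([np.cos(BX[2]),np.sin(BX[2]),0])
print(read_finger_gap())
for d in (-.002,.002):
    move_straight(S+n*d+[0,0,.062],v=.1)
    print(d,move_straight(S+n*d+[0,0,.036],v=.03,f_stop=4),read_position()[2],read_force().round(1) if hasattr(read_force(),'round') else read_force(),read_wrist_torque(),read_finger_gap())
print(move_straight(S+n*0+[0,0,.062],v=.1))
print(move_straight(S+[0,0,.036],v=.02,f_stop=18),read_position(),read_force(),read_finger_gap(),read_t())
E
```

```text
0.0853031185482903
-0.002 True 0.05429324647611344 [-1.6 -0.2  4. ] [-0.03059352 -0.03853882 -0.01494546] 0.08533738775260614
0.002 True 0.054455024053926396 [-1.6 -0.   5.1] [-2.61021707e-05  6.34654685e-03 -4.34771317e-03] 0.08520024571376081
False
True [0.54791769 0.09752018 0.05447409] [-3.09081372 -0.19581198  4.78131009] 0.08501037021892918 20.625
```

The knuckles rest flat on the rim with jaws along x, so I'll grip the middle socket diagonally.

```bash
cat >> fit.py <<'E'
def place(xy_st,psi_end,zg):
    """carry the gripped socket (gripped at TCP z zg on box floor .006) to the mat"""
    T=w(ST,(*xy_st,0))
    goto(T+[0,0,.14],dn(psi_end)); move_straight(T+[0,0,zg+.012],v=.15)
    s=move_straight(T+[0,0,zg-.006],v=.03,f_stop=5); print('placed',s,read_position(),'expect z',zg-.003,'gap',read_finger_gap())
    let_go(); move_straight(T+[0,0,.14],v=.25)
E
python3 - <<'E'
from fit import *
ps=BX[2]+math.pi/2-.78; S=np.array([.5478,.0975,0])
move_straight(S+[0,0,.10],v=.2); goto(S+[0,0,.10],dn(ps)); move_straight(S+[0,0,.065],v=.1)
s=move_straight(S+[0,0,.036],v=.04,f_stop=5); zg=read_position()[2]; print(s,zg,read_force())
if zg<.044:
    close(50); zg=read_position()[2];print(read_finger_gap(),read_position(),read_force())
    if read_finger_gap()>.038:
        print(move_straight(S+[0,0,zg+.08],v=.12),read_finger_gap())
        place((0,0),ps+ST[2]+.685,zg)
print(read_t())
E
```

```text
False 0.0361740071014796 [-0.95274355  0.14221524  0.1862319 ]
0.04023604017041076 [0.54830373 0.09754634 0.03662369] [0.61094102 0.44452431 2.47988936]
False 0.04062938745673598
placed True [ 0.51953406 -0.26577499  0.03359685] expect z 0.033623689205595844 gap 0.03980382054888941
28.2
```

M25 is done. Next is P75, gripping its top over the low end wall.

```bash
python3 - <<'E'
from fit import *
ps=BX[2]+math.pi/2-.78; S=np.array([.5420,.1975,0])+w([0,0,BX[2]],(0,-.003,0))
goto(S+[0,0,.12],dn(ps)); move_straight(S+[0,0,.065],v=.1)
s=move_straight(S+[0,0,.043],v=.03,f_stop=4); zg=read_position()[2]; print(s,zg,read_force())
if zg<.052:
    if s: move_straight(S+[0,0,zg+.0005],v=.02)
    close(60); zg=read_position()[2];print(read_finger_gap(),read_position(),read_force())
    if read_finger_gap()>.038:
        print(move_straight(S+[0,0,zg+.02],v=.05,f_stop=15),read_finger_gap(),read_force())
        move_straight(S+[0,0,zg+.07],v=.12);print(read_finger_gap(),read_force())
        c=capture('wrist');save(c,'p75')
print(read_t())
E
```

```text
True 0.04480206891983403 [ 0.01813871 -0.5173503   4.0462366 ]
0.03724958283198057 [0.54407278 0.19938895 0.05286638] [-7.50390061  6.85881009 26.47336277]
32.0083
```

```bash
python3 - <<'E'
from fit import *
p=np.array(read_position())
let_go(); print(read_position(),read_force()); move_straight(p+[0,0,.05],v=.1)
goto(w(BX,(-.06,.0,.30)),dn(BX[2]))
c=capture('wrist');np.save('cin2',c,allow_pickle=True)
im=cv2.cvtColor(c['frame'],cv2.COLOR_RGB2BGR)[51:181,220:420]
cv2.imwrite('pics/inz2.png',cv2.resize(im,None,fx=4,fy=4,interpolation=cv2.INTER_CUBIC))
E
```

```text
[0.54229858 0.19330686 0.04479784] [ 0.54090951 -1.98273343  3.90787097]
```

View pics/inz2.png

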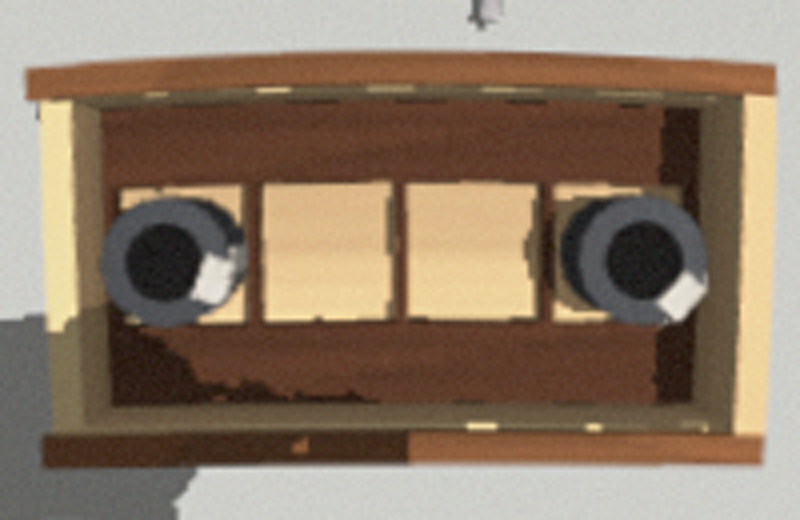

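Socket untouched; the fingertip had landed on the end wall instead. The arm is compliant (about 3 N/mm). With jaws along x, I'll rest the knuckles lightly on the rim with a slightly lower target, so the fingers drop in as they close.

```bash
cat >> fit.py <<'E'
def rimgrip(S,cmd=.048,f=60):
    ps=BX[2]+math.pi/2
    goto(S+[0,0,.12],dn(ps)); move_straight(S+[0,0,.060],v=.12)
    move_straight(S+[0,0,cmd],v=.03); print('rest',read_position(),read_force())
    close(f); print('grip',read_finger_gap(),read_position(),read_force())
    return ps
E
python3 - <<'E'
from fit import *
ps=rimgrip(np.array([.5420,.1975,0])); 
if read_finger_gap()>.036:
    p=np.array(read_position())
    move_straight(p+[0,0,.015],v=.05);print(read_finger_gap(),read_force())
    c=capture('wrist');im=cv2.cvtColor(c['frame'],cv2.COLOR_RGB2BGR)[180:400,200:450];cv2.imwrite('pics/g75.png',cv2.resize(im,None,fx=2.4,fy=2.4))
print(read_t())
E
```

```text
rest [0.54356899 0.19790559 0.05383455] [-10.36859054  -2.71791536  20.36751429]
grip 0.0006196920224797616 [0.54116843 0.19928119 0.05997205] [-22.51562135  -3.11138508  49.02983927]
37.4667
```

```bash
ls -la pics | tail -5
```

```text
-rw-r--r-- 1 agent agent 389966 Dec  4 20:55 side0.png
-rw-r--r-- 1 agent agent 380716 Dec  4 20:58 sl.png
-rw-r--r-- 1 agent agent 443217 Dec  4 20:56 wbx.png
-rw-r--r-- 1 agent agent 440153 Dec  4 20:55 wrist0.png
-rw-r--r-- 1 agent agent 452220 Dec  4 20:56 wst.png
```

The fingers closed over the socket top without dropping in. New approach: put the closed fingers into the empty middle of the box, let the walls limit the opening there, slide along to the socket, then close.

```bash
cat >> fit.py <<'E'
def spread(x,y0,y1,zt=.034,f=50):
    """enter closed at box y0, open against the walls, slide to y1, grip"""
    ps=BX[2]+math.pi/2
    close(20); A=w(BX,(x,y0,0)); B=w(BX,(x,y1,0))
    goto(A+[0,0,.12],dn(ps)); print('down',move_straight(A+[0,0,zt],v=.1,f_stop=8),read_position())
    let_go(); print('spread',read_finger_gap(),read_force(),read_t())
    s=move_straight(B+[0,0,zt],v=.05,f_stop=35); print('slid',s,read_position(),read_force(),read_finger_gap())
    return ps
E
python3 - <<'E'
from fit import *
p=np.array(read_position()); move_straight(p+[0,0,.05],v=.15); print(read_force())
ps=spread(.0006,.005,.0736)
print(read_t())
E
```

```text
[ 0.08831476  0.40948926 -0.68283817]
down False [0.54651644 0.12920189 0.03484395]
spread 0.07662966238758591 [-1.65971352 -0.78449998  0.19341077] 40.3333
slid True [0.54371371 0.15192201 0.03280099] [-0.38553402  0.1025682   3.35272468] 0.07701365450932077
41.1333
```

```bash
python3 - <<'E'
from fit import *
B=w(BX,(.0006,.0736,.034))
for i in range(4):
    s=move_straight(B,v=.04,f_stop=60); print(s,read_position(),read_force(),read_finger_gap())
    if not s: break
print(B,read_t())
E
```

```text
False [0.54149954 0.18108559 0.03147393] [  0.91995591 -40.89583535   0.82104709] 0.07654001305305858
[0.54205313 0.19752169 0.034     ] 42.45
```

```bash
cat >> fit.py <<'E'
def creep(x,y1,zt=.034,f=50):
    """overshoot the command against wall friction until the tool is at y1, then relax the command"""
    sg=np.sign(y1); yb=lambda:(-np.sin(BX[2])*(read_position()[0]-BX[0])+np.cos(BX[2])*(read_position()[1]-BX[1]))
    for k in range(6):
        e=(y1-yb())*sg
        if e<.003: break
        move_straight(w(BX,(x,y1+sg*(.016 if k==0 else .016+.005*k)*(1 if e>.006 else .9),zt)),v=.05)
        print('creep',k,yb(),np.round(read_force(),1))
    move_straight(w(BX,(x,min(abs(yb()),abs(y1))*sg,zt)),v=.05); print('relaxed',yb(),np.round(read_force(),1),read_finger_gap())
E
python3 - <<'E'
from fit import *
creep(.0006,.0726)
close(50); print(read_finger_gap(),read_position(),read_force(),read_t())
E
```

```text
creep 0 0.07289448133464206 [  0.6 -38.6   1.2]
relaxed 0.0736377805128432 [ 4.2  4.2 -7.5] 0.07655219879678632
0.04031529130329154 [0.54223064 0.19674732 0.03437821] [-0.94634649  0.22535704  0.57555847] 43.8417
```

Gripped well (gap 0.040). Lift and place it.

```bash
python3 - <<'E'
from fit import *
p=np.array(read_position()); zg=p[2]; ps=BX[2]+math.pi/2
print(move_straight(p+[0,0,.09],v=.12,f_stop=20),read_finger_gap())
place((0,.095),ps+ST[2]+1.886,zg)
print(read_t())
# M75
ps=spread(.0008,-.005,-.02)
creep(.0008,-.0757)
close(50); print(read_finger_gap(),read_position(),read_force(),read_t())
E
```

```text
False 0.040019152205440695
placed True [ 0.50911092 -0.17144248  0.03163814] expect z 0.03137820755299135 gap 0.040552762696429434
49.425
down False [0.54728048 0.11911579 0.03484398]
spread 0.07661678021202548 [-0.83074007 -0.38933859  0.53291046] 54.0583
slid False [0.54619288 0.11419445 0.0338065 ] [-2.02029743 27.10126919 -1.45361232] 0.07707350343209375
creep 0 -0.0795650443055061 [-2.4 31.8 -0.3]
relaxed -0.0802019691241285 [ -1.5 -11.7  -1.4] 0.07682440671543744
0.04048223736326436 [0.55105932 0.04854281 0.0345884 ] [-0.3833055  -1.03158862  2.24145208] 57.0333
```

```bash
python3 - <<'E'
from fit import *
p=np.array(read_position()); zg=p[2]; ps=BX[2]+math.pi/2
print(move_straight(p+[0,0,.09],v=.12,f_stop=20),read_finger_gap())
place((0,-.085),ps+1.2,zg)
T=w(ST,(0,-.085,0)); z=zg-.003
goto(T+[0,0,.14],dn(ps)); move_straight(T+[0,0,z],v=.15,f_stop=8); close(50); print(read_finger_gap(),read_position())
move_straight(T+[0,0,z+.01],v=.1)
place((0,-.085),ps+ST[2]+2.206-1.2,zg)
print(read_t())
# look from above, standing off to the robot side
goto(w(ST,(-.03,.0,.30)),dn(ST[2])); c=capture('wrist');np.save('cm',c,allow_pickle=True)
print([ (round(r['p'],2),np.round(r['box'],1).tolist()) for r in regions_of(c,'socket1')[:5]])
im=cv2.cvtColor(c['frame'],cv2.COLOR_RGB2BGR)
u=fproj(c,w(ST,(.04,0,.05))).astype(int);x0,y0=u[0]-130,max(0,u[1]-85);print(x0,y0)
cv2.imwrite('pics/mat.png',cv2.resize(im[y0:y0+170,x0:x0+260],None,fx=3,fy=3,interpolation=cv2.INTER_CUBIC))
E
```

```text
False 0.04052849158248999
placed True [ 0.52869059 -0.35031615  0.03161814] expect z 0.03158840396282675 gap 0.04054616693268394
0.04050131879590832 [ 0.52908453 -0.35071218  0.03288021]
placed True [ 0.52861547 -0.3507654   0.03264099] expect z 0.03158840396282675 gap 0.04057991442634931
68.1
[(0.96, [382.0, 140.9, 39.7, 33.7]), (0.8, [248.6, 138.4, 33.1, 32.3]), (0.76, [320.6, 139.3, 30.3, 36.5])]
189 23
```

View pics/mat.png

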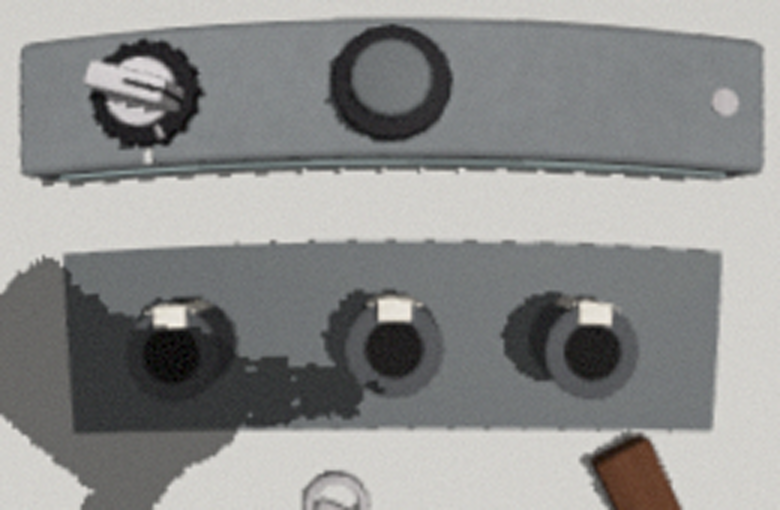

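All three labels face the scanner. Now I'll measure the dial bar and turn it.

```bash
python3 - <<'E'
from fit import *
c=np.load('cm.npy',allow_pickle=True).item()
f=c['fx'];A=dict(fx=f,fy=f,cx=c['cx'],cy=c['cy'],extrinsics=[[0.0972, 0.9497, 0.2978, 0.577], [-0.9953, 0.0932, 0.0276, -0.2137], [-0.0015, -0.2991, 0.9542, 0.443],[0,0,0,1]])
R=np.array([[np.cos(ST[2]),np.sin(ST[2])],[-np.sin(ST[2]),np.cos(ST[2])]])
def an(k,a,b):
    P,Q=[onz(fray(k,*t),.103)[:2] for t in (a,b)];d=R@(Q-P);print('mid',R@((P+Q)/2-ST[:2]),'angle',np.arctan2(-d[1],-d[0]),np.hypot(*d))
an(c,(189+92/3,23+76/3),(189+175/3,23+93/3))
an(A,(225+265/8,35+183/8),(225+490/8,35+235/8))
print('rib',R@(onz(fray(c,189+148/3,23+157/3),.058)[:2]-ST[:2]), R@(onz(fray(A,225+397/8,35+405/8),.058)[:2]-ST[:2]))
print('button',R@(onz(fray(c,189+391/3,23+76/3),.07)[:2]-ST[:2]))
E
```

```text
mid [0.10841043 0.09489177] angle 1.2873131284766504 0.033377050428713445
mid [0.10999005 0.09670003] angle 1.2853905274816921 0.03208009094957589
rib [0.08450431 0.10113278] [0.08497489 0.10083874]
button [0.11307519 0.00039031]
```

```bash
python3 - <<'E'
from fit import *
D=w(ST,(.110,.0997,0)); th=1.286
goto(D+[0,0,.16],dn(ST[2]+th)); print(move_straight(D+[0,0,.078],v=.08,f_stop=5),read_position())
close(25); print('gap',read_finger_gap(),read_force(),read_wrist_torque())
for k in (.75,.5,.25,0): goto(D+[0,0,.078],dn(ST[2]+th*k)); print(np.round(read_force(),1),np.round(read_wrist_torque(),2),read_finger_gap())
let_go(); move_straight(D+[0,0,.16],v=.15)
goto(w(ST,(-.03,.0,.30)),dn(ST[2])); c=capture('wrist');np.save('cm2',c,allow_pickle=True)
im=cv2.cvtColor(c['frame'],cv2.COLOR_RGB2BGR);cv2.imwrite('pics/mat2.png',cv2.resize(im[23:193,189:449],None,fx=3,fy=3,interpolation=cv2.INTER_CUBIC));print(read_t())
E
```

```text
False [ 0.61867911 -0.15491097  0.07890746]
gap 0.009858753915764037 [-1.54196844  0.10350316  1.44289399] [0.03551877 0.29678809 0.06668212]
[-3.6  0.7  3.4] [ 0.08  0.59 -0.03] 0.009168869583880426
[-5.   0.8  3.1] [ 0.05  0.83 -0.04] 0.009104379636386486
[-5.5  1.6  3.9] [ 0.21  0.93 -0.03] 0.009741271973065915
[-5.3  2.4  3.8] [ 0.27  0.94 -0.05] 0.009412196231758381
77.3
```

View pics/mat2.png

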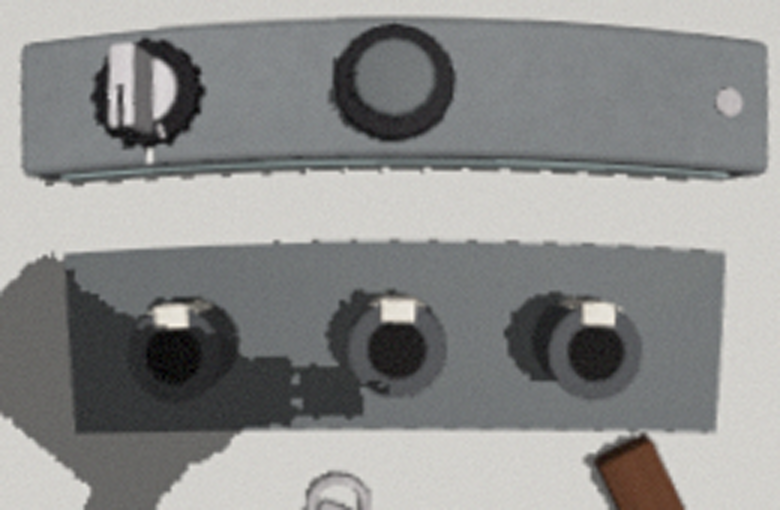

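The dial pointer now points at the rib, the ring mark at (160,130) is unchanged, and the sockets are unchanged. I'll check the angle numerically, then press the button.

```bash
python3 - <<'E'
from fit import *
c=np.load('cm2.npy',allow_pickle=True).item()
R=np.array([[np.cos(ST[2]),np.sin(ST[2])],[-np.sin(ST[2]),np.cos(ST[2])]])
for a,b in [((122,43),(121,128)),((134,43),(134,128)),((110,43),(108,128))]:
    P,Q=[onz(fray(c,189+x/3,23+y/3),.103)[:2] for x,y in (a,b)];d=R@(Q-P);ang=np.arctan2(-d[1],-d[0]);print('angle',ang,np.hypot(*d))
if abs(ang)<.1:
    B=w(ST,(.110,0,0)); close(20); goto(B+[0,0,.13],dn(ST[2]))
    s=move_straight(B+[0,0,.045],v=.02,f_stop=3); z0=read_position()[2]; print(s,z0)
    s=move_straight(B+[0,0,z0-.020],v=.02,f_stop=14); print(s,read_position(),read_force()); hold(.2)
    move_straight(B+[0,0,.13],v=.1); print(read_force(),read_t())
E
```

```text
angle -0.008540859921901242 0.0327577698147796
angle 0.0030618755107171517 0.032701073527688515
angle -0.020275267809551033 0.032820129699315054
True 0.07570982430688634
True [ 0.62889176 -0.25389795  0.07450054] [-0.83883259 -0.22836312  3.89498496]
[ 0.03428593  0.37728143 -0.26454331] 82.825
```

The press depth is ambiguous, so I'll press again more firmly, measuring the onset.

```bash
python3 - <<'E'
from fit import *
B=w(ST,(.110,0,0))
move_straight(B+[0,0,.09],v=.1); hold(.3)
for z in (.084,.082,.080,.078,.076,.074,.072,.068):
    move_straight(B+[0,0,z],v=.03); hold(.1); print(z,round(read_position()[2],4),np.round(read_force(),2))
hold(.2); move_straight(B+[0,0,.13],v=.1); print(read_force(),read_t())
c=capture('scene');b=regions_of(c,'lid');print([(round(r['p'],2),np.round(r['box']).tolist()) for r in b])
E
```

```text
0.084 0.0838 [-0.6   0.15 -0.24]
0.082 0.082 [-0.32  0.53 -0.4 ]
0.08 0.0802 [ 0.72 -1.31  0.5 ]
0.078 0.0784 [ 0.28 -0.48  2.69]
0.076 0.0764 [-0.14 -0.13  3.52]
0.074 0.0744 [0.36 0.21 4.52]
0.072 0.074 [-1.83  0.61  9.85]
0.068 0.0738 [-6.97  3.38 20.35]
[ 0.124252   -0.24084139 -0.02176427] 87.575
[(0.65, [339.0, 181.0, 62.0, 21.0]), (0.63, [440.0, 203.0, 70.0, 33.0]), (0.32, [245.0, 240.0, 11.0, 10.0])]
```

The button bottoms out at z≈0.074 and sprang back. Now the lid goes back on.

```bash
python3 - <<'E'
from fit import *
o=dn(BX[2]); let_go(); goto([.525,.395,.15],o)
P=np.array([.525,.395,0]); print(move_straight(P+[0,0,.0148],v=.1,f_stop=8),read_position()); close(50); print('gap',read_finger_gap())
move_straight(P+[0,0,.16],v=.12)
T=w(BX,(0,0,0)); move_straight(T+[0,0,.16],v=.15); move_straight(T+[0,0,.095],v=.1)
print(move_straight(T+[0,0,.080],v=.03,f_stop=5),read_position(),read_finger_gap())
let_go(); move_straight(T+[0,0,.17],v=.15)
goto(w(BX,(-.06,-.10,.32)),dn(BX[2])); c=capture('wrist');save(c,'fin');np.save('cf',c,allow_pickle=True)
a,b=.0565,.106
for q in [(a,b),(a,-b),(-a,-b),(-a,b)]: print(fproj(c,w(BX,(*q,.080))).round(0))
print(read_t())
E
```

```text
False [0.52561188 0.39538992 0.01588662]
gap 0.012817490389708407
True [0.54653571 0.12411058 0.08871759] 0.013148646993295876
[163.  81.]
[325.  70.]
[325. 161.]
[169. 164.]
99.6417
```

View pics/fin.png

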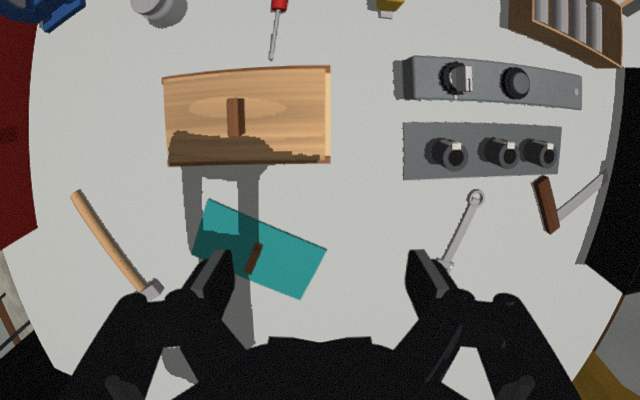

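The lid lies on the box, but the socket spacing looks changed, so I'll check the mat up close.

```bash
python3 - <<'E'
from fit import *
goto(w(ST,(-.03,.0,.30)),dn(ST[2])); c=capture('wrist');np.save('cm3',c,allow_pickle=True)
im=cv2.cvtColor(c['frame'],cv2.COLOR_RGB2BGR);cv2.imwrite('pics/mat3.png',cv2.resize(im[23:193,189:449],None,fx=3,fy=3,interpolation=cv2.INTER_CUBIC));print(read_t())
E
```

```text
100.8083
```

View pics/mat3.png

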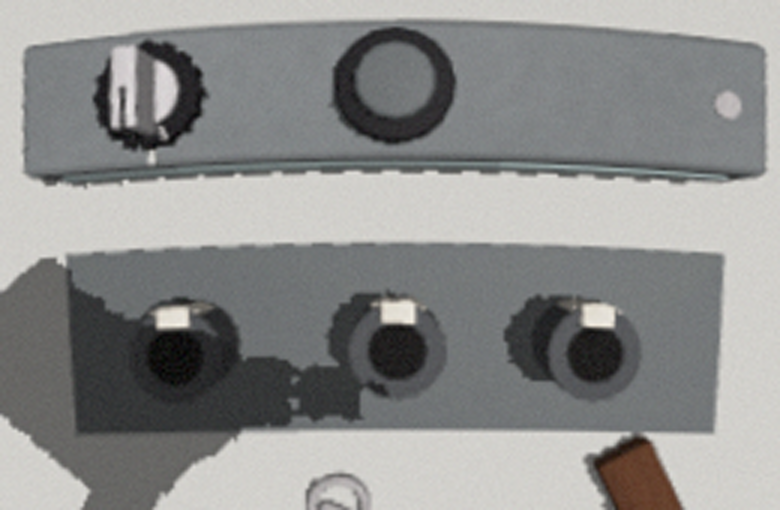

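Nothing has moved: the odd spacing was fisheye compression. The lid, sockets, dial and ring all look right, so I'm handing in.

```bash
python3 - <<'E'
from rig import *
print(read_force(),read_t()); print(hand_in())
E
```

```text
[1.02931851 0.21865662 0.98560646] 100.8083
the job is handed in; nothing more can be done
None
```

The job is finished and handed in at about 101 s; no verdict was reported.

**What I did**
- **Lid out:** I slid it out to the box's +y and laid it on the table.
- **Sockets:** I took out the three that were there (the fourth cell was empty) and stood them on the mat with labels towards the scanner.
- **Dial:** I turned it from about +1.29 rad to the rib.
- **Read button:** I pressed it until it bottomed out, and the force returned to zero after lifting off.
- **Lid back:** I laid it flat over the box.

**Last checks**
- **Sockets and dial:** In the last picture all three sockets stand on the mat with their tabs square to the scanner. The dial measured about −0.01 ± 0.02 rad before the press and looks unchanged, and the ring mark has not visibly moved.
- **Lid and bystander tools:** The lid matches the box outline in the picture to within a few pixels. The bystander tools visible there look untouched. I judged those by eye and did not re-measure them.

**What went wrong on the way**
- **End sockets:** Two attempts to grip the +y end socket failed. In one the fingers hit the end wall. In the other they closed on top of the socket and pressed with about 49 N. If the judge counts fingers as gripper body, that exceeds the 40 N limit.
- **Workaround:** I then opened the fingers inside the box against its walls and slid them along to each end socket. Friction during that was about 40 N, and again the contact was with the fingers.
- **Button:** My first press was ambiguous about depth, so I pressed a second time, stepping down and watching the force.

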